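# Pin the tool case's side latch shut

### The job

Swing the green latch arm of the black tool case home between the two yellow ears until it meets its stop. Then take the orange-handled pin from the wooden stand and thread it down through the upper ear, the eye of the arm and the lower ear until the shoulder of its handle sits on the upper ear; feel for the hole gently and never press the pin hard (35 N at most) against the latch or the case. Let go, and leave the other things on the table, the black-handled driver too, where they are.

Things in the scene. Friction and masses are not known exactly. Their poses are not given: they have to be found in the camera images.
- case: Closed black hard-plastic tool case fixed on the table, 200 (x) x 300 (y) x 70 mm high; origin at the centre of its underside, z up. Its latch face looks to its -x; on it a yellow metal latch block with two level ears is screwed down somewhere along a rail that runs along the case's y. The block stays put during the work, but where along the rail it sits is not measured.
- latch_mark (a point): Fixed point at case (-124, 0, 72) mm, axes as the case, at the level of the upper ear's top. The hole axis of the ears is 5 to 23 mm from here towards case +y, to be seen or felt for. Ears: 40 x 40 x 10 mm, undersides 28 and 62 mm, tops 38 and 72 mm above the table, 12 mm upright through holes on one axis, mouths chamfered 1 mm; axis 24 mm out from the case face.
- pivot_mark (a point): Fixed point at case (-124, 52, 50) mm, axes as the case: the latch arm's upright pivot is 5 to 23 mm from here towards case +y (the same unmeasured shift as the holes, always 52 mm from the hole axis). 97 mm from the pivot a round green post, 12 mm thick, stands on the arm, top 112 mm above the table, to push or pinch; its centre is pivot + 97 mm x (-sin q, -cos q) in case x, y.
- latch_arm (a joint): Green latch arm's hinge q, rad. At 0 it points to case -y, its 12 mm eye (z 46 to 54 mm, 52 mm from the pivot, mouth chamfered) in line with the ears' holes; growing q swings its end out to case -x. Stop at -0.024, 1.2 mm past in line; the pin's tapered foot can draw it back. Friction keeps it where it is left; about 1.5 N at the post moves it.
- pin: Steel pin with a round orange handle, about 60 g: rod 10 mm thick, 55 mm long, foot tapered to 6.4 mm over its last 4 mm; handle 18 mm thick, 45 mm tall, with a flat shoulder below. Origin at the centre of the foot's end, z up the pin (handle z = 55 to 100 mm). Starts upright in one hole of the stand, shoulder on the stand. Seated in the latch its foot is 17 mm above the table.
- stand: Fixed light-wood block, 50 (x) x 110 (y) x 60 mm high, origin at the centre of its underside; two 12 mm upright through holes at y = -26 and +26 mm. One holds the pin, the other the driver.
- driver: Black-handled small driver in the other hole of the stand, the same size of handle as the pin, rod 6 mm thick. Origin at the rod's end. Not needed: leave it.
- battery: Silver phone battery, 38 x 62 x 6 mm, lying flat; origin at its underside. Bystander.
- suction_cup: Blue suction cup, 52 mm across, 42 mm high; origin at its underside. Bystander.
- spudger: Flat steel spudger about 127 mm long, 6 mm thick; origin on its underside, x along it. Bystander.
- phone_frame: Dark phone frame, 75 x 150 x 8 mm, lying flat; origin at its underside. Bystander.

How it is judged:
By the outcome, as a careful person would: the job done as asked, in the order asked, and still so for the second after the job is handed in, with the robot touching nothing.
It also fails if it takes over 72 s, if anything falls off the work surface, if the arm or the gripper's body presses on something with over 40 N, if the wrist force passes 120 N, or if a joint passes its speed limit or range.

### The arm

A 7-joint arm with a two-finger parallel gripper is mounted at the origin on the work surface. World frame = base frame: x ahead of the robot, y to its left, z up, the work surface at z = 0. Lengths are in m, angles in rad, forces in N, time in s.
With the tool pointing down it reaches from about 0.4 to 0.85 m from the base axis. Payload 4.5 kg.
Tool frame: the origin (TCP) lies on the centre line of the jaws, within the pads' length; the fingertips stand 19 mm ahead of it and the grasp point (between the pads) is the TCP; z points along the fingers, y is the direction in which the jaws open and shut (so a half turn about z gives the same grasp; the last joint's range is limited). The gripper opens to 88 mm and grips with 3 to 60 N. Pads are 18 mm wide; open, the fingers measure 123 mm over their backs; the gripper's body (75 mm by 187 mm) begins 45 mm behind the grasp point.
Start: joints at [-1.246, 0.689, -0.195, 1.565, 0.157, 0.902, -0.215], TCP at [0.179, 0.599, 0.258] pointing down, gripper open.
Joint ranges: [-3.01, 3.01], [-0.46, 2.08], [-1.47, 1.51], [0.13, 2.56], [-1, 4.14], [0.04, 2.09], [-2.66, 2.66]. Speed limits (rad/s): [2.57, 2.57, 3.14, 3.14, 3.14, 3.14, 3.14].

### API

Orientations are given as a 3x3 rotation matrix whose columns are the frame's x, y, z axes.
In Python, from bench import bot, vision gives the robot as it stands. The module is installed in compiled form; this text tells all that it offers.
- The arm moves only by the shell command python3 -m crank 'ROWS' [FORCE]. ROWS is a JSON object of lists of equal length, an entry for each row: "fingers": the opening, from 0 (shut) to 1 (fully open); "delta_pos": the shift along the tool's x, y, z in m, a list of three; "rotation": the turn, a rotation vector about the tool's x, y, z in rad, a list of three. A call has 1 to 20 rows; each row is the pose to reach, as a shift and turn from the pose commanded when the call began, along the tool's axes at that moment; what a row does not reach only later rows make up. A row lasts 1/8 s, in which the tool goes at most 62.5 mm and 10.7 degrees, less where a joint would pass 70% of its speed; a pose out of reach is approached as far as the arm can. A call with a gripper value outside its range is refused whole. The fingers move at their own pace and stop on an object; FORCE is the grip in N (left out, the last holds). Time passes only in rows, so rows that repeat a pose let the fingers close. It gives the time, the measured TCP pose, the force and the opening at its end, in the units of the state.
- bot.observe(): the state, without advancing time (a new reading comes with each control period).
- vision.read_camera(name): name is "scene" or "top" or "wrist"; returns a dict with "color" (384x512x3 uint8, blue, green, red), "camera_matrix" (3x3 intrinsics, pixels), "rvec" (rotation vector, rad) and "tvec" (3), from world to camera coordinates, as OpenCV has them; the wrist camera has in their place "hand_eye" (4x4, takes a point from camera to tool coordinates, whose origin is the TCP and whose axes are the flange's). Camera axes: x right, y down, z forward; pixel columns grow to the right and rows downward; lengths in m; the calibration is good to about 2 mm. A picture is of the moment at which its call begins: read the wrist's pose just before it. There is no depth.
- bot.sign_off(): hands the job in, once; it reports no verdict.
The state is a dict: "time": time; "qpos": joint angles; "joint_velocities": joint speeds; "joint_efforts": joint torques, N m; "tool_pos": TCP position; "tool_rot": TCP orientation; "ft_force": force on the tool from outside, world axes, zero at the start; "wrist_torque": the same for the moment, N m; "gripper_width": finger opening in m.
Only numpy, scipy, OpenCV 4.12 (cv2) and the standard library are available. Lean on these libraries where they do the work, as an engineer would, in place of code of your own. Each camera call takes 0.05 s, during which the arm holds its last target.

## Working session

There is one attempt and no reset: what is moved stays moved. The work goes in short steps, Python scripts to look and compute and a shell command to move; the robot and the scene stay as the last step left them, time stands still between calls to the robot, and variables do not carry over. Pictures are saved under pics/ and viewed, and the job is handed in when it is done.

```bash
mkdir -p pics; python3 - <<'E'
from bench import bot, vision
import cv2
s=bot.observe()
print(s)
for n in ["scene","top","wrist"]:
    r=vision.read_camera(n); cv2.imwrite(f"pics/{n}0.png",r["color"])
    print(n,{k:v for k,v in r.items() if k!="color"})
E
```

```text
{'time': 0.0, 'qpos': array([-1.24620844,  0.68996969, -0.19453595,  1.56633049,  0.1572959 ,
        0.90251847, -0.2151267 ]), 'joint_velocities': array([-0.00073918, -0.00130952,  0.0009366 , -0.00043732, -0.00081217,
       -0.00015307,  0.00044326]), 'joint_efforts': array([ 4.20690312e-04, -5.27565837e+01, -1.26712661e+00, -1.53427666e+01,
       -5.27697417e-02,  6.49065987e-03,  1.58971320e-04]), 'tool_pos': array([0.17905467, 0.59817848, 0.2569231 ]), 'tool_rot': array([[-9.58038500e-01,  2.86639258e-01, -4.09445028e-04],
       [ 2.86639525e-01,  9.58036841e-01, -1.78693506e-03],
       [-1.19942316e-04, -1.82931571e-03, -9.99998320e-01]]), 'ft_force': array([0.11595993, 0.08096671, 0.0815721 ]), 'wrist_torque': array([-0.01497475,  0.00463348, -0.03148091]), 'gripper_width': 0.08806922501564418}
scene {'camera_matrix': array([[362.21124999,   0.        , 252.34008445],
       [  0.        , 362.21124999, 187.95066413],
       [  0.        ,   0.        ,   1.        ]]), 'rvec': array([ 2.11396396,  0.5173864 , -0.25393384]), 'tvec': array([-0.5326759 , -0.06393251,  1.16719105])}
top {'camera_matrix': array([[481.98401171,   0.        , 264.8877067 ],
       [  0.        , 481.98401171, 192.00382596],
       [  0.        ,   0.        ,   1.        ]]), 'rvec': array([ 2.17578497, -2.12833913,  0.10728743]), 'tvec': array([0.04334584, 0.56700961, 1.3073918 ])}
wrist {'camera_matrix': array([[278.36406766,   0.        , 255.65058094],
       [  0.        , 278.36406766, 193.43484468],
       [  0.        ,   0.        ,   1.        ]]), 'hand_eye': array([[-1.11440523e-04, -9.61232221e-01, -2.75740104e-01,
         7.09605677e-02],
       [ 9.99999782e-01,  7.24305241e-05, -6.56643882e-04,
        -1.35549777e-03],
       [ 6.51159257e-04, -2.75740117e-01,  9.61232003e-01,
        -1.27377433e-01],
       [ 0.00000000e+00,  0.00000000e+00,  0.00000000e+00,
         1.00000000e+00]])}
```

View pics/scene0.png

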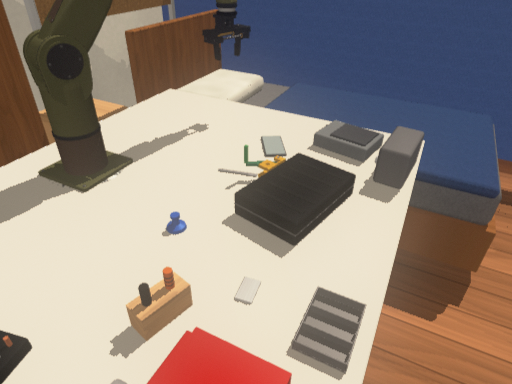

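View pics/top0.png

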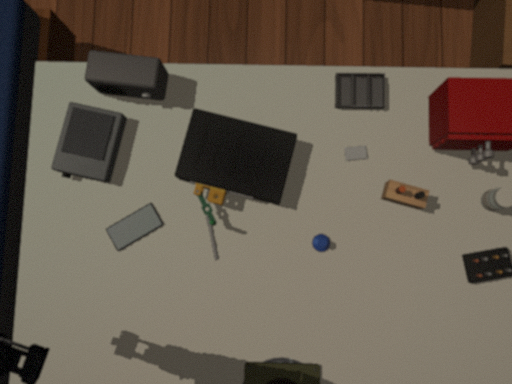

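View pics/wrist0.png

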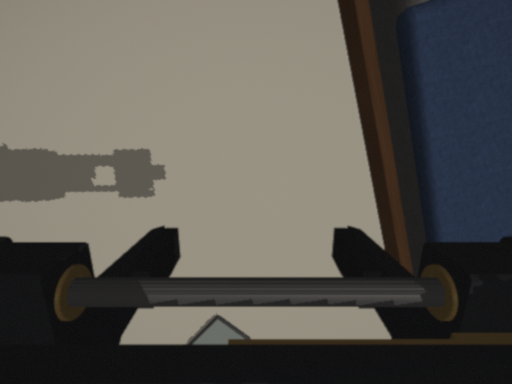

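The case, latch and stand are all visible: latch block near top (210,195), stand near (406,194), with the orange pin on its left and the driver on its right. The spudger lies near the latch at (212,235). Next I zoom in.

```bash
cat > h.py <<'E'
import numpy as np, cv2
from bench import bot, vision
def cam(n):
    s=bot.observe(); r=vision.read_camera(n); K=r["camera_matrix"]
    if n=="wrist":
        H=r["hand_eye"]; R=s["tool_rot"]@H[:3,:3]; c=s["tool_pos"]+s["tool_rot"]@H[:3,3]
    else:
        Rm=cv2.Rodrigues(r["rvec"])[0]; R=Rm.T; c=-R@r["tvec"]
    return r["color"],K,R,c
def ray(K,R,c,u,v,z):
    d=R@np.linalg.inv(K)@np.array([u,v,1.]); return c+d*(z-c[2])/d[2]
def proj(K,R,c,P):
    p=K@(R.T@(np.asarray(P,float)-c)); return p[:2]/p[2]
def crop(img,x0,y0,x1,y1,f,name):
    cv2.imwrite(name,cv2.resize(img[y0:y1,x0:x1],None,fx=f,fy=f,interpolation=cv2.INTER_CUBIC))
E
python3 - <<'E'
from h import *
img,K,R,c=cam("top"); print(c)
crop(img,165,100,305,200+65,5,"pics/t_latch.png") if 0 else crop(img,165,100,305,220,5,"pics/t_latch.png")
crop(img,180,170,260,270,6,"pics/t_arm.png")
crop(img,375,170,435,215,10,"pics/t_stand.png")
img,K,R,c=cam("scene"); print(c)
crop(img,210,130,370,240,5,"pics/s_latch.png")
crop(img,110,250,210,340,6,"pics/s_stand.png")
E
```

```text
[0.40868089 0.02983447 1.36555554]
[ 0.9220261  -0.65518307  0.60890801]
```

View pics/t_latch.png

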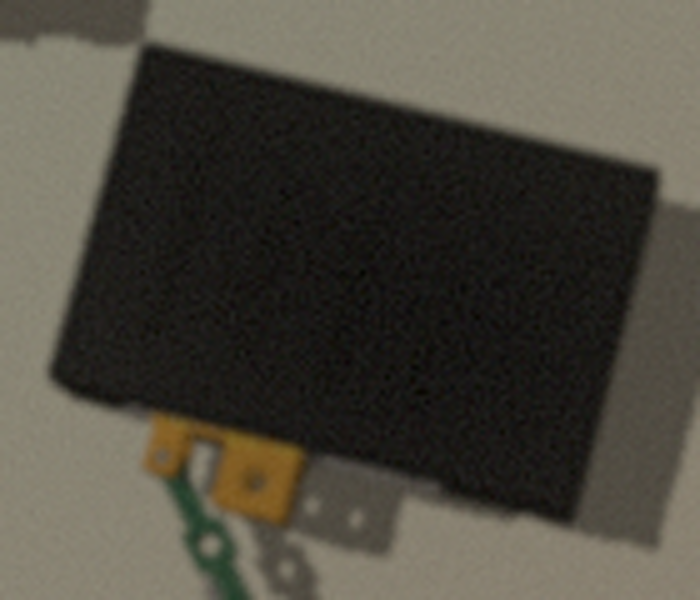

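View pics/t_arm.png

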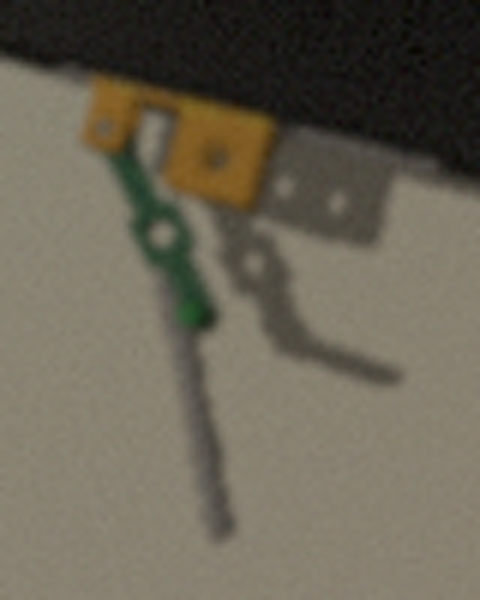

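View pics/t_stand.png

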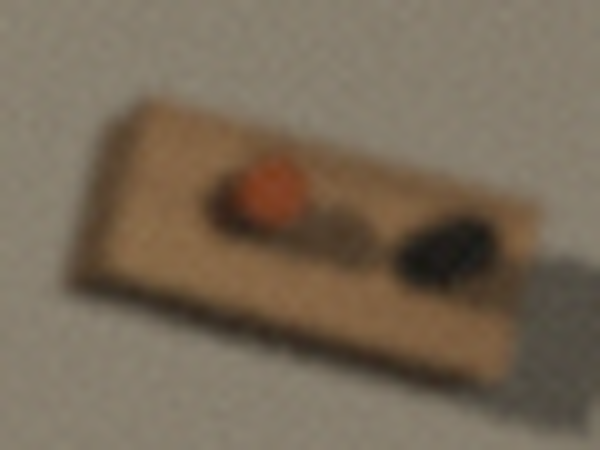

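View pics/s_latch.png

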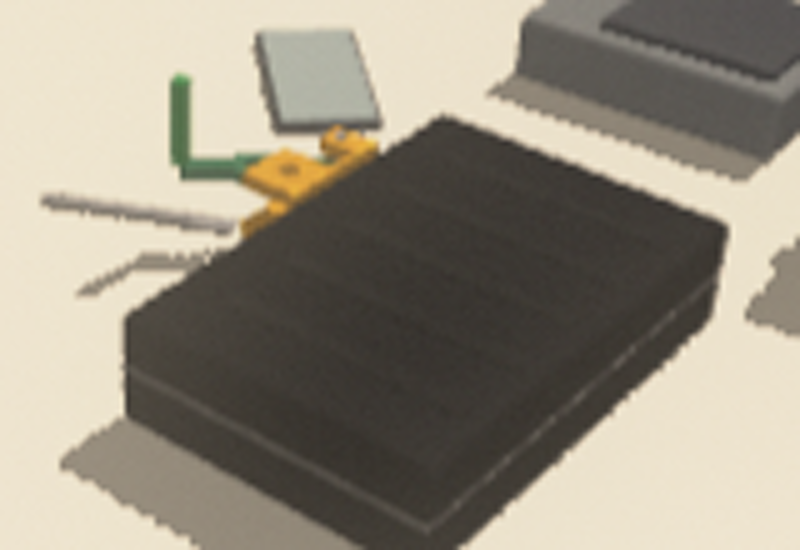

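View pics/s_stand.png

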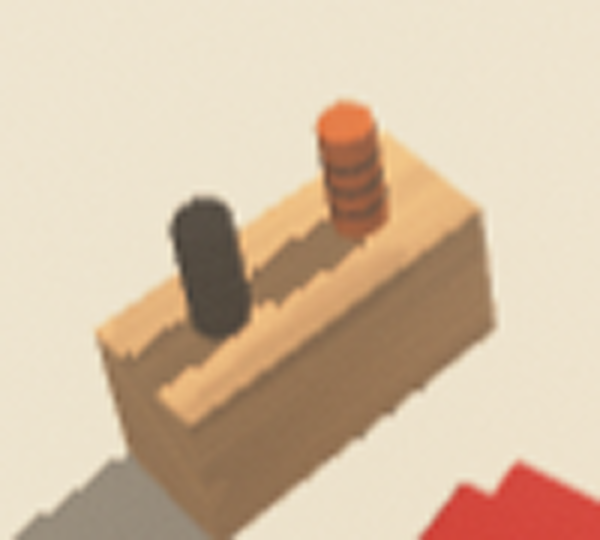

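```bash
python3 - <<'E'
from h import *
img,K,R,c=cam("top")
def f(x,y,x0,y0,s): return x0+(x+.5)/s-.5, y0+(y+.5)/s-.5
P=lambda x,y,z,x0=165,y0=100,s=5: ray(K,R,c,*f(x,y,x0,y0,s),z)
cs=np.array([P(x,y,.07) for x,y in [(148,45),(657,172),(575,522),(55,375)]])
print(cs.round(4)); print([np.linalg.norm(cs[i]-cs[(i+1)%4]).round(4) for i in range(4)])
ctr=cs.mean(0); 
ey=(cs[0]-cs[1])+(cs[3]-cs[2]); ex=(cs[0]-cs[3])+(cs[1]-cs[2])
print("yaw",np.degrees(np.arctan2(-ey[0],ey[1])),np.degrees(np.arctan2(ex[1],ex[0])))
yaw=np.arctan2(-ey[0],ey[1]); Rz=np.array([[np.cos(yaw),-np.sin(yaw),0],[np.sin(yaw),np.cos(yaw),0],[0,0,1]])
ctr[2]=0; print("ctr",ctr)
for n,p in dict(hole=P(255,480,.072),pivot=P(162,457,.062),eye=P(212,545,.054),post=P(198,312,.112,180,170,6),eye2=P(162,234,.054,180,170,6)).items():
    print(n,p.round(4),"case",(Rz.T@(p-ctr)*1000).round(1))
for n,p in dict(pin=P(275,190,.105,375,170,10),drv=P(470,235,.105,375,170,10),c1=P(150,105,.06,375,170,10),c2=P(540,205,.06,375,170,10),c3=P(500,380,.06,375,170,10),c4=P(95,270,.06,375,170,10)).items(): print(n,p.round(4))
# scene
img,K,R,c=cam("scene")
for n,p in dict(post=P(181,78,.112,210,130,5),hole=P(291,170,.072,210,130,5),pin=P(347,113,.105,110,250,6),drvtop=P(203,205,.105,110,250,6),pinbase=P(360,233,.06,110,250,6)).items(): print("scene",n,p.round(4),"case",(Rz.T@(p-ctr)*1000).round(1))
sp=[P(60,200,.006,210,130,5),P(225,228,.006,210,130,5)];print("spudger",sp)
E
```

```text
[[ 0.7902  0.2563  0.07  ]
 [ 0.7236 -0.0265  0.07  ]
 [ 0.5299  0.0147  0.07  ]
 [ 0.6043  0.2997  0.07  ]]
[np.float64(0.2906), np.float64(0.1981), np.float64(0.2946), np.float64(0.1909)]
yaw -13.938675931180349 -12.564841920808616
ctr [0.66200345 0.13605833 0.        ]
hole [0.5488 0.1882 0.072 ] case [-122.4   23.3   72. ]
pivot [0.5614 0.2407 0.062 ] case [-122.8   77.4   62. ]
eye [0.5145 0.2127 0.054 ] case [-161.6   38.9   54. ]
post [0.4762 0.1888 0.112 ] case [-193.     6.4  112. ]
eye2 [0.5145 0.2138 0.054 ] case [-161.9   40.    54. ]
pin [ 0.5742 -0.3052  0.105 ]
drv [ 0.5634 -0.3559  0.105 ]
c1 [ 0.6028 -0.2835  0.06  ]
c2 [ 0.5775 -0.3887  0.06  ]
c3 [ 0.5296 -0.3771  0.06  ]
c4 [ 0.5572 -0.2683  0.06  ]
scene post [0.4747 0.1953 0.112 ] case [-196.1   12.4  112. ]
scene hole [0.5502 0.1915 0.072 ] case [-121.8   26.9   72. ]
scene pin [ 0.5725 -0.3009  0.105 ] case [  18.3 -445.7  105. ]
scene drvtop [ 0.5578 -0.35    0.105 ] case [  16.  -496.8  105. ]
scene pinbase [ 0.577  -0.3084  0.06  ] case [  24.6 -451.9   60. ]
spudger [array([0.39038966, 0.19006468, 0.006     ]), array([0.49864785, 0.21027351, 0.006     ])]
```

```bash
cat >> h.py <<'E'
def go(p,yang=None):
    "delta & rotvec (tool axes) to world p, tool y at yang deg, pointing down"
    s=bot.observe(); Rt=s["tool_rot"]; d=Rt.T@(np.asarray(p)-s["tool_pos"])
    if yang is None: print("delta",d.round(4)); return
    a=np.radians(yang); y=np.array([np.cos(a),np.sin(a),0]); z=np.array([0,0,-1.]); x=np.cross(y,z)
    Rg=np.stack([x,y,z],1)
    print("delta",d.round(4),"rot",cv2.Rodrigues(Rt.T@Rg)[0].ravel().round(4))
E
python3 -c "
from h import *
go([.472,.188,.19],-13.3)"
```

```text
delta [-0.3983 -0.3094  0.0676] rot [-3.0000e-04  3.0000e-04  1.5121e+00]
```

```bash
python3 -m crank '{"fingers":[0.6,0.6,0.6,0.6,0.6,0.6,0.6,0.6,0.6,0.6,0.6,0.6],"delta_pos":[[-0.398,-0.309,0.0],[-0.398,-0.309,0.0],[-0.398,-0.309,0.0],[-0.398,-0.309,0.0],[-0.398,-0.309,0.0],[-0.398,-0.309,0.0],[-0.398,-0.309,0.0],[-0.398,-0.309,0.0],[-0.398,-0.309,0.0],[-0.398,-0.309,0.068],[-0.398,-0.309,0.068],[-0.398,-0.309,0.068]],"rotation":[[0,0,1.512],[0,0,1.512],[0,0,1.512],[0,0,1.512],[0,0,1.512],[0,0,1.512],[0,0,1.512],[0,0,1.512],[0,0,1.512],[0,0,1.512],[0,0,1.512],[0,0,1.512]]}' 20
python3 - <<'E'
from h import *
img,K,R,c=cam("wrist"); cv2.imwrite("pics/w1.png",img)
E
```

```text
time: 1.85
tool_pos: [0.4716, 0.1896, 0.1903]
tool_rot: [[0.228, 0.974, -0.0], [0.974, -0.228, 0.0], [0.0, -0.001, -1.0]]
ft_force: [0.9, -1.0, 1.1]
gripper_width: 0.0531
```

View pics/w1.png

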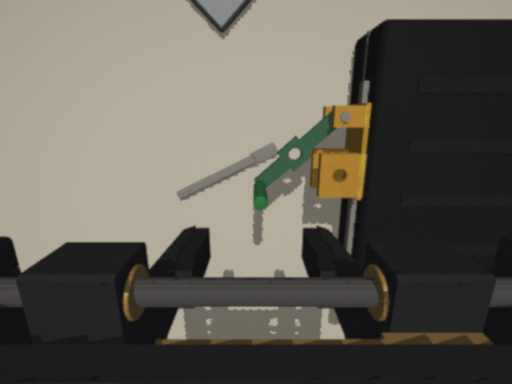

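The wrist view shows the post top at (261,203), ear hole at (340,175), pivot at (346,117) and eye at (294,154).

```bash
python3 - <<'E'
from h import *
img,K,R,c=cam("wrist")
crop(img,240,80,400,220,5,"pics/w1c.png")
for n,u,v,z in [("post",261,203,.112),("hole",340,175,.072),("pivot",346,117,.062),("eye",294.5,154,.054)]:
    print(n,ray(K,R,c,u,v,z).round(4))
E
```

```text
post [0.477  0.1912 0.112 ]
hole [0.5503 0.188  0.072 ]
pivot [0.5658 0.2362 0.062 ]
eye [0.5158 0.2131 0.054 ]
```

View pics/w1c.png

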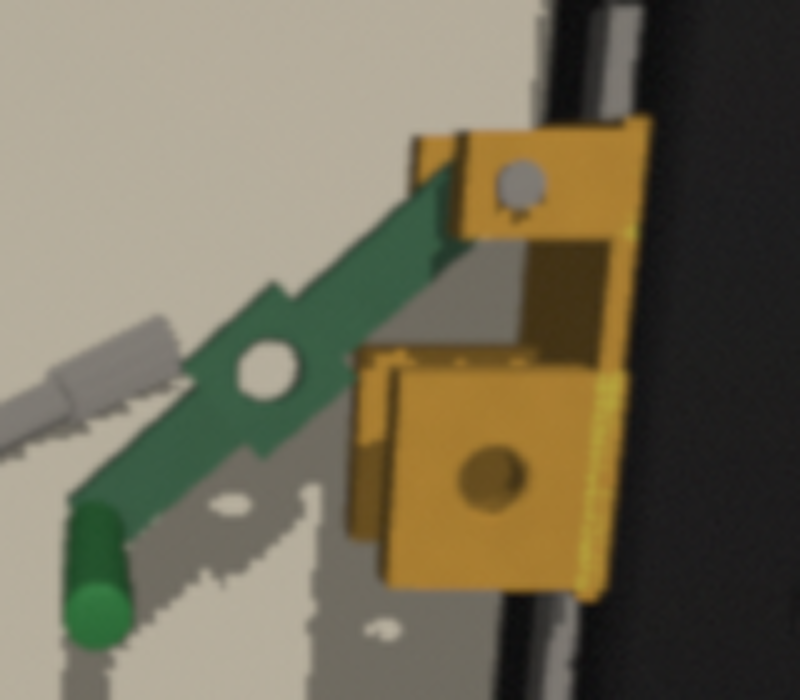

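```bash
python3 -m crank '{"fingers":[0.6,0.6,0.6,0.27,0.27,0.27],"delta_pos":[[0.0026,0.005,0.03],[0.0026,0.005,0.07],[0.0026,0.005,0.092],[0.0026,0.005,0.092],[0.0026,0.005,0.092],[0.0026,0.005,0.092]],"rotation":[[0,0,0],[0,0,0],[0,0,0],[0,0,0],[0,0,0],[0,0,0]]}'
python3 - <<'E'
from h import *
img,K,R,c=cam("wrist"); cv2.imwrite("pics/w2.png",img)
E
```

```text
time: 2.7
tool_pos: [0.4783, 0.1905, 0.0992]
tool_rot: [[0.23, 0.973, 0.003], [0.973, -0.23, 0.001], [0.002, 0.002, -1.0]]
ft_force: [0.5, 0.7, 0.4]
gripper_width: 0.0253
```

View pics/w2.png

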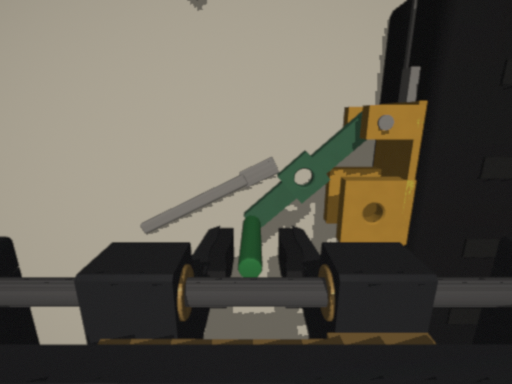

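The post, top at (251,267), is caged between the fingers. Now I swing it along the arc.

```bash
python3 -m crank '{"fingers":[0.27,0.27,0.27,0.27,0.27,0.27,0.27,0.27],"delta_pos":[[-0.007,0.012,0],[-0.0143,0.022,0],[-0.019,0.03,0],[-0.0235,0.039,0],[-0.027,0.048,0],[-0.0293,0.057,0],[-0.0305,0.066,0],[-0.031,0.07,0]],"rotation":[[0,0,0],[0,0,0],[0,0,0],[0,0,0],[0,0,0],[0,0,0],[0,0,0],[0,0,0]]}'
python3 - <<'E'
from h import *
img,K,R,c=cam("wrist"); cv2.imwrite("pics/w3.png",img)
E
```

```text
time: 3.75
tool_pos: [0.5395, 0.1438, 0.0978]
tool_rot: [[0.23, 0.973, 0.001], [0.973, -0.23, 0.0], [0.001, 0.001, -1.0]]
ft_force: [-1.6, -1.2, 0.3]
gripper_width: 0.024
```

View pics/w3.png

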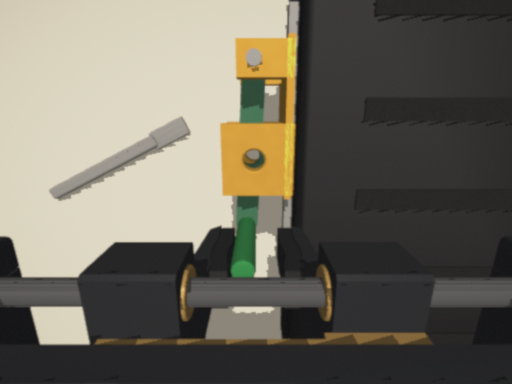

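```bash
Z='[0,0,0]'
python3 -m crank '{"fingers":[0.27,0.27,0.27],"delta_pos":[[0,0.002,0],[0,0.004,0],[0,0.004,0]],"rotation":[[0,0,0],[0,0,0],[0,0,0]]}'
python3 -m crank '{"fingers":[0.27,0.27],"delta_pos":[[0,0.002,0],[0,0.002,0]],"rotation":[[0,0,0],[0,0,0]]}'
python3 -m crank '{"fingers":[0.27,0.27],"delta_pos":[[0,0.002,0],[0,0.002,0]],"rotation":[[0,0,0],[0,0,0]]}'
```

```text
time: 4.18
tool_pos: [0.5425, 0.1431, 0.0978]
tool_rot: [[0.23, 0.973, 0.001], [0.973, -0.23, 0.0], [0.0, 0.0, -1.0]]
ft_force: [-1.1, -0.5, 0.6]
gripper_width: 0.0239
time: 4.42
tool_pos: [0.5445, 0.1425, 0.0978]
tool_rot: [[0.23, 0.973, 0.001], [0.973, -0.23, 0.0], [0.0, 0.0, -1.0]]
ft_force: [-1.6, 0.3, -0.1]
gripper_width: 0.0236
time: 4.68
tool_pos: [0.5464, 0.1419, 0.0977]
tool_rot: [[0.23, 0.973, 0.0], [0.973, -0.23, 0.0], [0.0, 0.0, -1.0]]
ft_force: [-0.4, -0.4, 0.4]
gripper_width: 0.0237
```

```bash

python3 -m crank '{"fingers":[0.27,0.27],"delta_pos":[[0,0.0015,0],[0,0.0015,0]],"rotation":[[0,0,0],[0,0,0]]}'
python3 -m crank '{"fingers":[0.27,0.27],"delta_pos":[[0,0.0015,0],[0,0.0015,0]],"rotation":[[0,0,0],[0,0,0]]}'
python3 - <<'E'
from h import *
img,K,R,c=cam("wrist"); cv2.imwrite("pics/w4.png",img); crop(img,200,100,320,290,3,"pics/w4c.png")
E
```

```text
time: 4.92
tool_pos: [0.5467, 0.1418, 0.0976]
tool_rot: [[0.23, 0.973, -0.002], [0.973, -0.23, 0.0], [-0.0, -0.002, -1.0]]
ft_force: [-3.6, 1.1, 3.0]
gripper_width: 0.0241
time: 5.18
tool_pos: [0.5469, 0.1418, 0.0975]
tool_rot: [[0.229, 0.973, -0.004], [0.973, -0.229, 0.0], [-0.001, -0.004, -1.0]]
ft_force: [-6.6, 1.4, 3.7]
gripper_width: 0.0236
```

View pics/w4c.png

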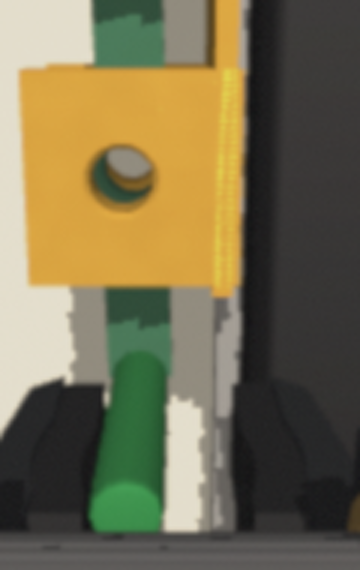

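```bash

python3 -m crank '{"fingers":[0.27,0.27,0.27],"delta_pos":[[0,-0.007,0],[0,-0.007,0],[0,-0.007,0]],"rotation":[[0,0,0],[0,0,0],[0,0,0]]}'
python3 - <<'E'
from h import *
img,K,R,c=cam("wrist"); cv2.imwrite("pics/w5.png",img); x0,y0=210,100
crop(img,210,100,320,190,7,"pics/w5c.png"); print(c,bot.observe()["tool_pos"])
E
```

```text
time: 5.6
tool_pos: [0.5432, 0.1427, 0.0979]
tool_rot: [[0.23, 0.973, 0.002], [0.973, -0.23, 0.0], [0.0, 0.002, -1.0]]
ft_force: [0.2, -1.7, -0.3]
gripper_width: 0.0239
[0.55908094 0.21055644 0.22528524] [0.54306649 0.14275887 0.09784483]
```

View pics/w5c.png

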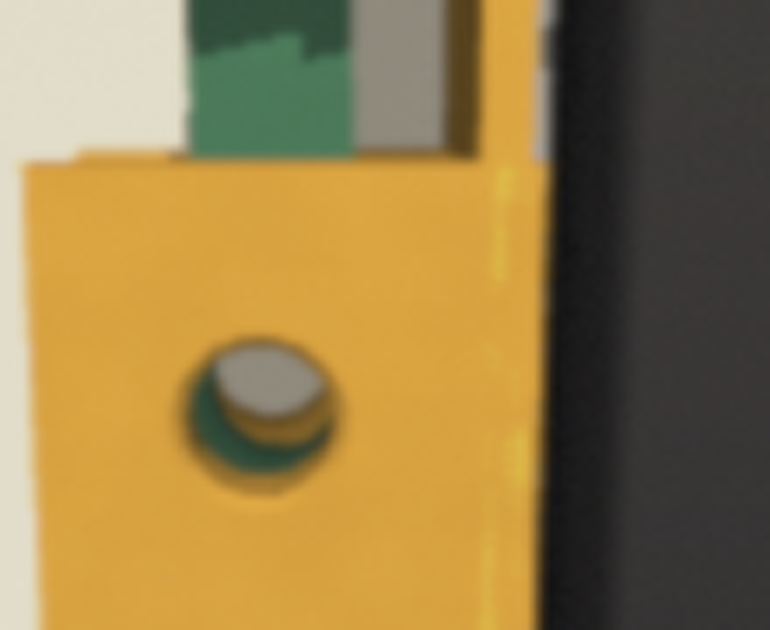

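```bash
python3 - <<'E'
from h import *
img,K,R,c=cam("wrist")
p=ray(K,R,c,246.7,158.8,.072); print("hole",p.round(4))
s=bot.observe(); print("rel tool",(s["tool_rot"].T@(p-s["tool_pos"])).round(4))
# post touch at stop
t=np.array([.5469,.1418]); ey=np.array([.973,-.23]); ex=np.array([.23,.973])
post=t-ey*(.0238/2-.006); print("post stop",post, "hole x line pt", post-ey*.0023+ex*.045)
cv2.imwrite("pics/scene6.png",cam("scene")[0])
i,K,R,c=cam("top")
crop(i,180,170,260,270,6,"pics/t6.png")
E
```

```text
hole [0.5487 0.1882 0.072 ]
rel tool [ 0.0456 -0.0048  0.0258]
post stop [0.5411593 0.143157 ] hole x line pt [0.5492714 0.187471 ]
```

View pics/w5.png

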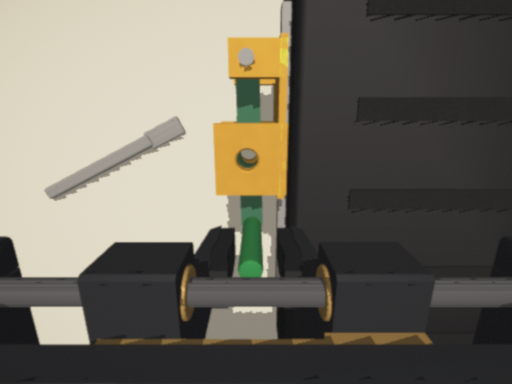

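```bash

python3 -m crank '{"fingers":[0.27,0.27,0.6,0.6,0.6,0.6,0.6,0.6,0.6,0.6,0.6,0.6],"delta_pos":[[0,0,-0.06],[0,0,-0.11],[-0.428,0.132,-0.11],[-0.428,0.132,-0.11],[-0.428,0.132,-0.11],[-0.428,0.132,-0.11],[-0.428,0.132,-0.11],[-0.428,0.132,-0.11],[-0.428,0.132,-0.11],[-0.428,0.132,-0.11],[-0.428,0.132,-0.11],[-0.428,0.132,-0.11]],"rotation":[[0,0,0],[0,0,0],[0,0,0],[0,0,0],[0,0,0],[0,0,0],[0,0,0],[0,0,0],[0,0,0],[0,0,0],[0,0,0],[0,0,0]]}'
python3 - <<'E'
from h import *
img,K,R,c=cam("wrist"); cv2.imwrite("pics/w7.png",img)
E
```

```text
time: 7.3
tool_pos: [0.5729, -0.3011, 0.2075]
tool_rot: [[0.227, 0.974, -0.0], [0.974, -0.227, 0.002], [0.002, -0.001, -1.0]]
ft_force: [-0.0, 0.3, 0.6]
gripper_width: 0.0526
```

View pics/w7.png

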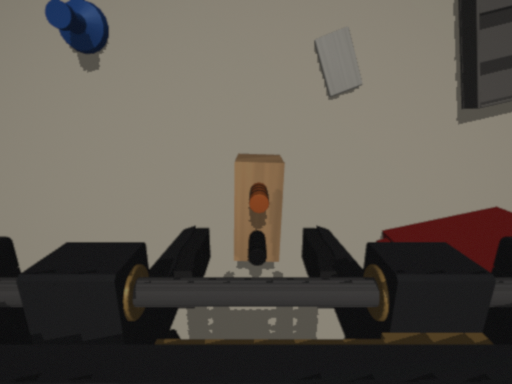

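```bash
python3 - <<'E'
from h import *
img,K,R,c=cam("wrist"); s=bot.observe()
hsv=cv2.cvtColor(img,cv2.COLOR_BGR2HSV); m=cv2.inRange(hsv,(3,170,60),(14,255,255))
m[:, :230]=0; m[:,290:]=0; m[240:]=0
ys,xs=np.nonzero(m); print(xs.min(),xs.max(),ys.min(),ys.max())
for u,v,z in [(259.5,203,.105),(259,188.5,.06),(257,240,.105)]:
    p=ray(K,R,c,u,v,z); print(p.round(4),(s["tool_rot"].T@(p-s["tool_pos"])).round(4))
crop(img,225,140,295,270,4,"pics/w7c.png")
E
```

```text
250 268 183 212
[ 0.5749 -0.3067  0.105 ] [-0.0049  0.0032  0.1027]
[ 0.5752 -0.3057  0.06  ] [-0.0039  0.0032  0.1477]
[ 0.5649 -0.3404  0.105 ] [-0.04    0.001   0.1026]
```

View pics/w7c.png

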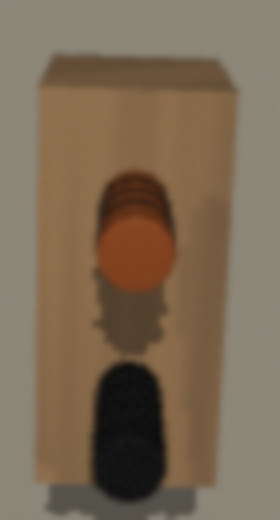

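```bash

python3 -m crank '{"fingers":[0.6,0.6,0.6,0.6,0.4,0.4,0.4],"delta_pos":[[-0.0048,0.0034,0.0],[-0.0048,0.0034,0.05],[-0.0048,0.0034,0.09],[-0.0048,0.0034,0.1225],[-0.0048,0.0034,0.1225],[-0.0048,0.0034,0.1225],[-0.0048,0.0034,0.1225]],"rotation":[[0,0,0],[0,0,0],[0,0,0],[0,0,0],[0,0,0],[0,0,0],[0,0,0]]}' 30
python3 - <<'E'
from h import *
img,K,R,c=cam("wrist"); cv2.imwrite("pics/w8.png",img)
E
```

```text
time: 8.28
tool_pos: [0.5756, -0.31, 0.087]
tool_rot: [[0.23, 0.973, 0.003], [0.973, -0.23, -0.001], [-0.001, 0.003, -1.0]]
ft_force: [-0.5, -0.5, -0.1]
gripper_width: 0.0353
```

View pics/w8.png

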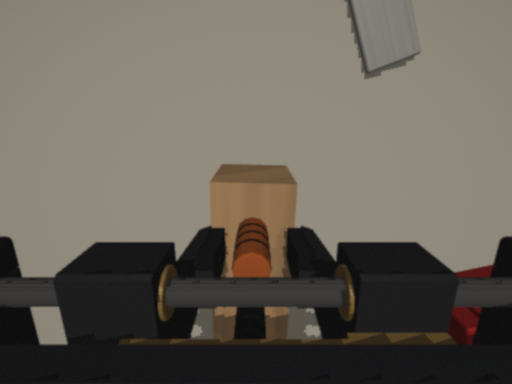

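```bash
python3 - <<'E'
from h import *
img,K,R,c=cam("wrist"); s=bot.observe(); print(s["tool_pos"])
for u,v,z in [(252,265,.105)]:
    p=ray(K,R,c,u,v,z); print(p.round(4),(s["tool_rot"].T@(p-s["tool_pos"])).round(4))
crop(img,200,200,310,290,5,"pics/w8c.png")
E
```

```text
[ 0.57524357 -0.30984316  0.08660671]
[ 0.5751 -0.3043  0.105 ] [ 0.0054 -0.0014 -0.0184]
```

View pics/w8c.png

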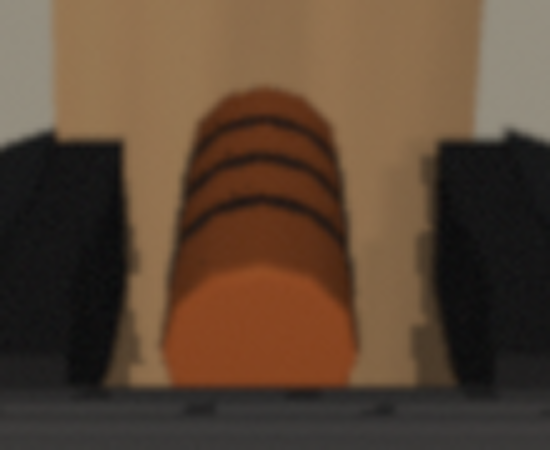

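```bash

python3 -m crank '{"fingers":[0.4,0.4,0.15,0.0,0.0,0.0,0.0],"delta_pos":[[0.003,-0.001,0.0015],[0.003,-0.001,0.0015],[0.003,-0.001,0.0015],[0.003,-0.001,0.0015],[0.003,-0.001,0.0015],[0.003,-0.001,0.0015],[0.003,-0.001,0.0015]],"rotation":[[0,0,0],[0,0,0],[0,0,0],[0,0,0],[0,0,0],[0,0,0],[0,0,0]]}' 30
python3 - <<'E'
from h import *
print(bot.observe()["tool_pos"],bot.observe()["ft_force"])
img,K,R,c=cam("wrist"); cv2.imwrite("pics/w9.png",img); crop(img,200,200,310,290,5,"pics/w9c.png")
E
```

```text
time: 9.25
tool_pos: [0.5742, -0.3064, 0.0837]
tool_rot: [[0.23, 0.973, 0.0], [0.973, -0.23, -0.0], [-0.0, 0.0, -1.0]]
ft_force: [0.1, -0.3, 0.4]
gripper_width: 0.0171
[ 0.57424946 -0.30640817  0.08368091] [ 0.11615594 -0.26829686  0.39372388]
```

View pics/w9c.png

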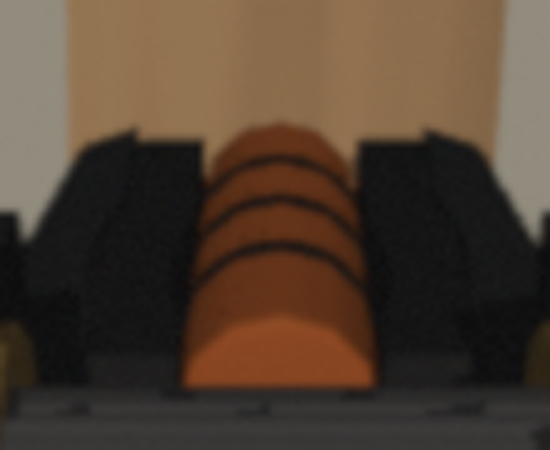

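```bash

python3 -m crank '{"fingers":[0,0,0,0,0,0,0,0,0,0,0,0,0,0,0],"delta_pos":[[0,0,-0.03],[0,0,-0.06],[0,0,-0.09],[0,0,-0.126],[0.06,-0.0174,-0.126],[0.12,-0.0349,-0.126],[0.18,-0.0524,-0.126],[0.24,-0.0698,-0.126],[0.3,-0.0873,-0.126],[0.36,-0.1047,-0.126],[0.41,-0.1193,-0.126],[0.45,-0.131,-0.126],[0.475,-0.138,-0.126],[0.475,-0.138,-0.126],[0.475,-0.138,-0.126]],"rotation":[[0,0,0],[0,0,0],[0,0,0],[0,0,0],[0,0,0],[0,0,0],[0,0,0],[0,0,0],[0,0,0],[0,0,0],[0,0,0],[0,0,0],[0,0,0],[0,0,0],[0,0,0]]}' 
python3 - <<'E'
from h import *
s=bot.observe();print(s["tool_pos"],s["ft_force"])
img,K,R,c=cam("wrist"); cv2.imwrite("pics/w10.png",img)
img,K,R,c=cam("scene"); crop(img,200,90,300,190,6,"pics/s10.png")
s=bot.observe();print(s["tool_pos"],s["tool_rot"].round(4))
E
```

```text
time: 11.18
tool_pos: [0.5492, 0.1857, 0.2097]
tool_rot: [[0.232, 0.973, -0.0], [0.973, -0.232, -0.002], [-0.002, 0.0, -1.0]]
ft_force: [-0.2, 0.3, -0.6]
gripper_width: 0.0168
[0.54923304 0.18565877 0.20968468] [-0.24443971  0.26889419 -0.61510434]
[0.5494225  0.18527866 0.20977368] [[ 2.329e-01  9.725e-01 -0.000e+00]
 [ 9.725e-01 -2.329e-01 -1.300e-03]
 [-1.300e-03  3.000e-04 -1.000e+00]]
```

View pics/w10.png

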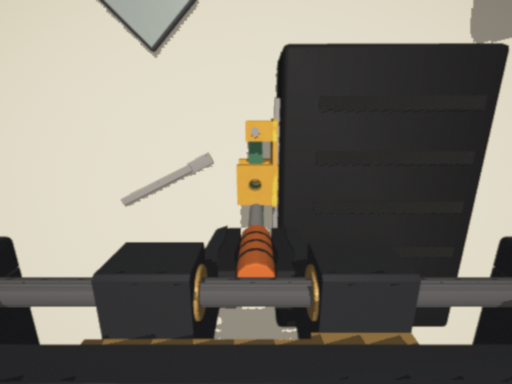

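View pics/s10.png

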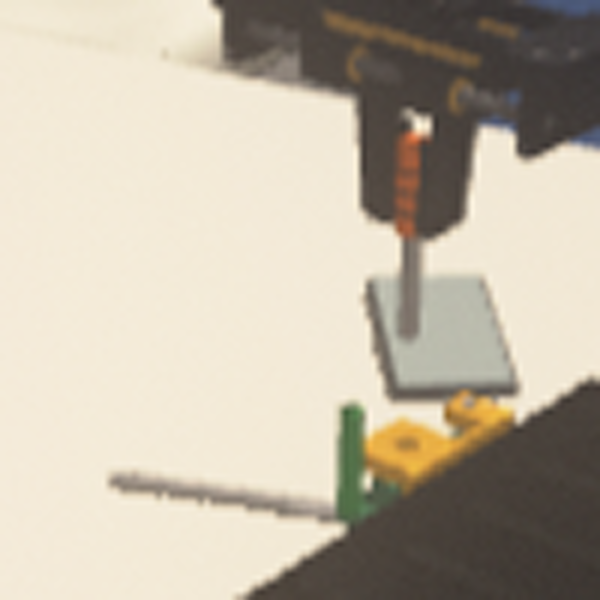

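```bash
python3 - <<'E'
from h import *
img,K,R,c=cam("wrist"); s=bot.observe()
crop(img,215,140,305,240,6,"pics/w10c.png")
for n,u,v,z in [("hole",255,184,.072),("foot",256,207,.131)]:
    p=ray(K,R,c,u,v,z); print(n,p.round(4),(s["tool_rot"].T@(p-s["tool_pos"])).round(4))
E
```

```text
hole [0.5494 0.1882 0.072 ] [ 0.0027 -0.0007  0.1378]
foot [0.5494 0.1844 0.131 ] [-0.001   0.0002  0.0788]
```

View pics/w10c.png

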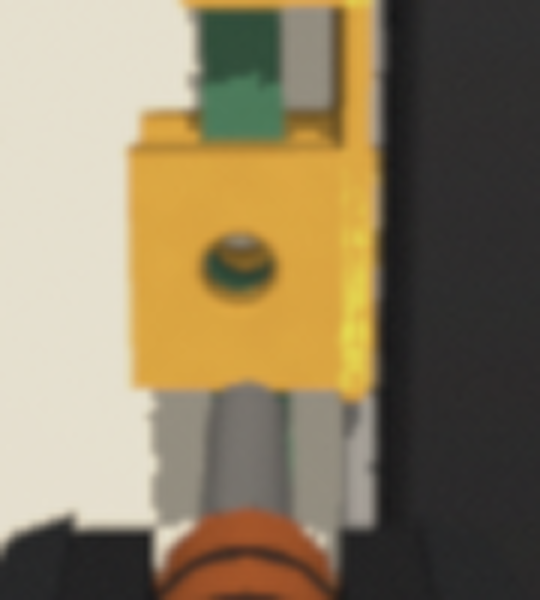

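```bash
python3 - <<'E'
from h import *
img,K,R,c=cam("wrist"); s=bot.observe()
for n,u,v,z in [("hole",254.4,184.1,.072),("footedge",255.8,203.7,s["tool_pos"][2]-.0787),("foot6",255.8,206,.135)]:
    p=ray(K,R,c,u,v,z); print(n,p.round(4),(s["tool_rot"].T@(p-s["tool_pos"])).round(4))
E
```

```text
hole [0.5488 0.1885 0.072 ] [ 0.0025 -0.0012  0.1378]
footedge [0.5499 0.1874 0.1311] [0.0016 0.0002 0.0787]
foot6 [0.5498 0.1869 0.135 ] [0.0011 0.0002 0.0748]
```

```bash

python3 -m crank '{"fingers":[0,0,0,0],"delta_pos":[[0.0035,-0.0012,0.02],[0.0035,-0.0012,0.045],[0.0035,-0.0012,0.053],[0.0035,-0.0012,0.053]],"rotation":[[0,0,0],[0,0,0],[0,0,0],[0,0,0]]}' 
python3 - <<'E'
from h import *
img,K,R,c=cam("wrist"); s=bot.observe(); print(s["tool_pos"])
crop(img,205,120,305,230,6,"pics/w11c.png")
img,K,R,c=cam("scene"); crop(img,220,130,310,200,8,"pics/s11.png")
img,K,R,c=cam("top"); crop(img,190,170,240,220,8,"pics/t11.png")
E
```

```text
time: 11.88
tool_pos: [0.5488, 0.1907, 0.1566]
tool_rot: [[0.231, 0.973, -0.001], [0.973, -0.231, -0.0], [-0.001, -0.0, -1.0]]
ft_force: [-0.5, -0.3, 0.6]
gripper_width: 0.017
[0.54920089 0.1909977  0.15719394]
```

View pics/w11c.png

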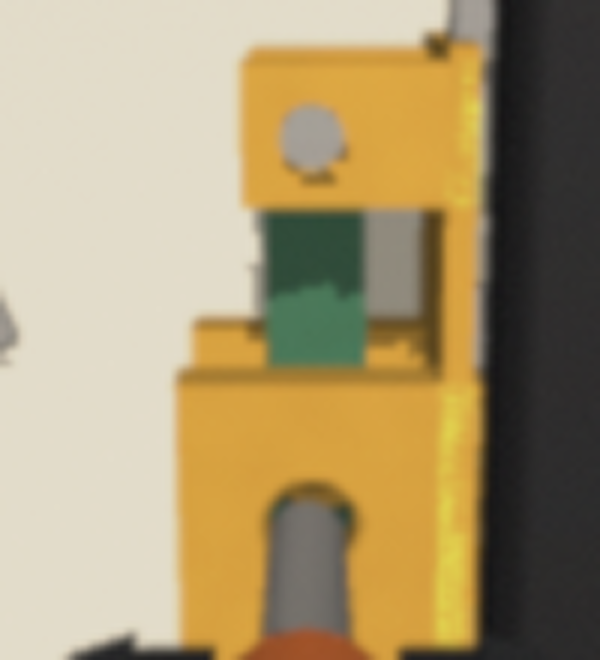

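View pics/s11.png

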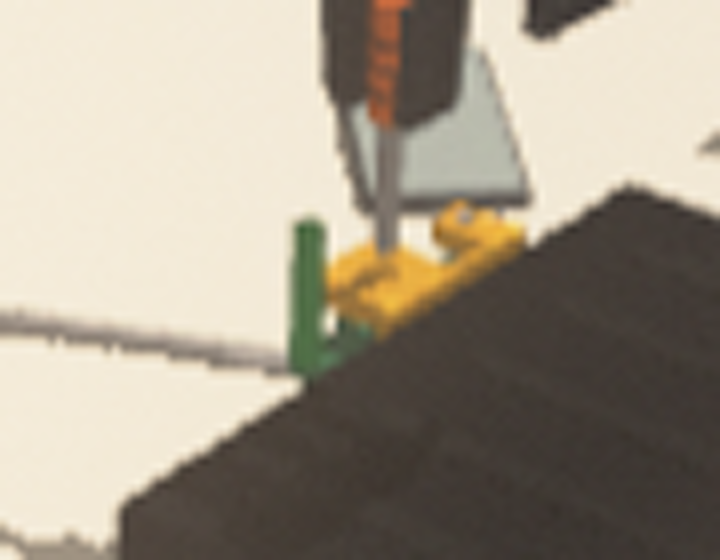

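```bash
python3 - <<'E'
from h import *
img,K,R,c=cam("wrist"); s=bot.observe(); t=s["tool_pos"]; print(t); zf=t[2]-.0787
T=s["tool_rot"].T
def q(n,u,v,z):
    p=ray(K,R,c,u,v,z); print(n,p.round(4),(T@(p-t)).round(4)); return p
q("hole c",205+312.5/6-.5,120+525/6-.5,.072)
q("hole top edge(+7)",205+312.5/6-.5,120+483/6-.5,.072)
q("foot edge(+3.2)",205+310/6-.5,120+500/6-.5,zf)
img,K,R,c=cam("scene")
q("S hole",267.8,163.6,.072); q("S foot",268,160.8,zf)
print("pred hole px",proj(K,R,c,[.549,.1882,.072]),"pred foot",proj(K,R,c,[t[0],t[1],zf]))
E
```

```text
[0.54940564 0.19139294 0.15759427]
hole c [0.5496 0.1882 0.072 ] [-0.0031  0.0008  0.0856]
hole top edge(+7) [0.5509 0.194  0.072 ] [0.0028 0.0007 0.0856]
foot edge(+3.2) [0.5505 0.1939 0.0789] [0.0027 0.0004 0.0787]
S hole [0.5502 0.1915 0.072 ] [0.0002 0.0007 0.0856]
S foot [0.5486 0.1957 0.0789] [ 0.0039 -0.0019  0.0787]
pred hole px [266.94825487 163.99097621] pred foot [267.62492566 161.5066528 ]
```

View pics/t11.png

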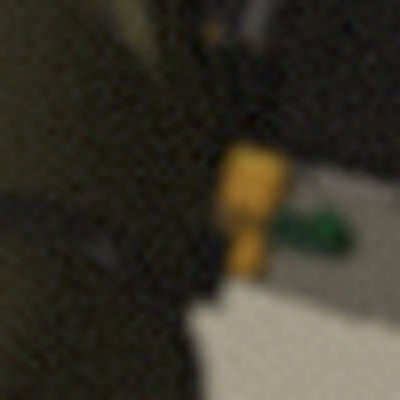

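```bash

python3 -m crank '{"fingers":[0,0,0,0],"delta_pos":[[-0.0031,0.0003,0.0],[-0.0031,0.0003,0.0],[-0.0031,0.0003,0.0],[-0.0031,0.0003,0.0]],"rotation":[[0,0,0],[0,0,0],[0,0,0],[0,0,0]]}' 
python3 - <<'E'
from h import *
img,K,R,c=cam("wrist"); s=bot.observe(); print(s["tool_pos"])
crop(img,225,170,285,230,10,"pics/w12c.png")
img,K,R,c=cam("scene"); crop(img,240,140,290,180,14,"pics/s12.png")
E
```

```text
time: 12.62
tool_pos: [0.5483, 0.1884, 0.1567]
tool_rot: [[0.23, 0.973, 0.0], [0.973, -0.23, 0.0], [0.0, -0.0, -1.0]]
ft_force: [-0.3, 1.0, -1.9]
gripper_width: 0.0172
[0.54831986 0.18833214 0.15668866]
```

View pics/w12c.png

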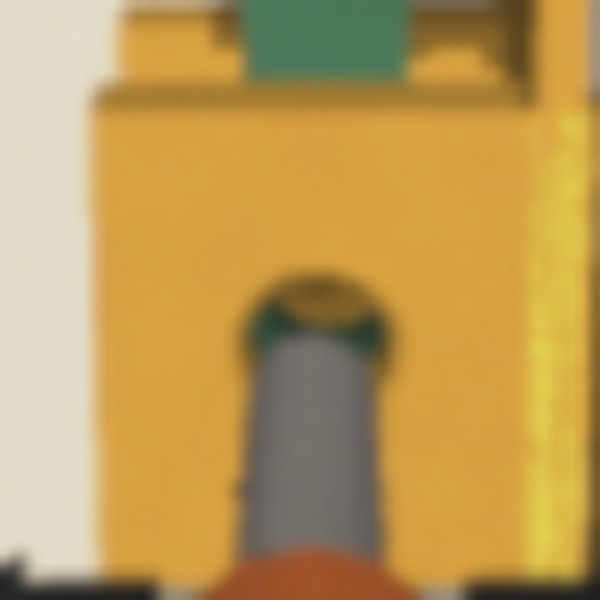

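View pics/s12.png

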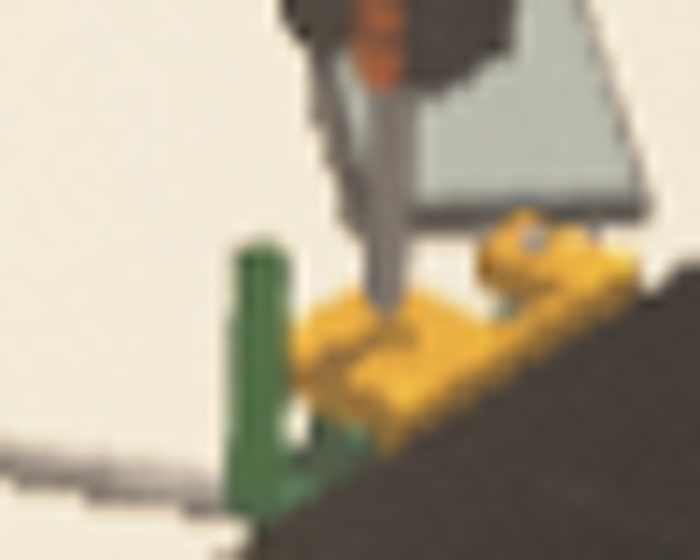

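```bash
python3 - <<'E'
from h import *
img,K,R,c=cam("wrist"); s=bot.observe(); t=s["tool_pos"]; print(t); zf=t[2]-.0787
T=s["tool_rot"].T
def q(n,u,v,z):
    p=ray(K,R,c,u,v,z); print(n,p.round(4),(T@(p-t)).round(4)); return p
f=lambda x,y:(225+(x+.5)/10-.5,170+(y+.5)/10-.5)
q("hole c",*f(319,345),.072)
q("hole top edge(+7)",*f(318,274),.072)
q("foot edge(+3.2)",*f(319,331),zf)
E
```

```text
[0.54832704 0.1883265  0.15667629]
hole c [0.5488 0.188  0.072 ] [-0.0002  0.0006  0.0847]
hole top edge(+7) [0.5501 0.1938 0.072 ] [0.0057 0.0005 0.0847]
foot edge(+3.2) [0.5495 0.191  0.078 ] [0.0029 0.0005 0.0787]
```

```bash

python3 -m crank '{"fingers":[0,0,0,0,0,0],"delta_pos":[[-0.0005,0,0.001],[-0.0005,0,0.003],[-0.0005,0,0.005],[-0.0005,0,0.007],[-0.0005,0,0.008],[-0.0005,0,0.008]],"rotation":[[0,0,0],[0,0,0],[0,0,0],[0,0,0],[0,0,0],[0,0,0]]}' 
python3 -m crank '{"fingers":[0,0,0],"delta_pos":[[0,0,0.001],[0,0,0.002],[0,0,0.002]],"rotation":[[0,0,0],[0,0,0],[0,0,0]]}' 
```

```text
time: 13.52
tool_pos: [0.5482, 0.1878, 0.1486]
tool_rot: [[0.23, 0.973, -0.0], [0.973, -0.23, -0.0], [-0.0, -0.0, -1.0]]
ft_force: [-1.1, -0.5, -1.8]
gripper_width: 0.0169
time: 13.9
tool_pos: [0.5482, 0.1878, 0.1467]
tool_rot: [[0.23, 0.973, -0.0], [0.973, -0.23, 0.0], [0.0, -0.0, -1.0]]
ft_force: [0.0, -0.0, -0.2]
gripper_width: 0.0171
```

```bash

python3 -m crank '{"fingers":[0,0,0,0],"delta_pos":[[0,0,0.0015],[0,0,0.003],[0,0,0.004],[0,0,0.004]],"rotation":[[0,0,0],[0,0,0],[0,0,0],[0,0,0]]}' 
python3 -m crank '{"fingers":[0,0,0,0],"delta_pos":[[0,0,0.0015],[0,0,0.003],[0,0,0.005],[0,0,0.005]],"rotation":[[0,0,0],[0,0,0],[0,0,0],[0,0,0]]}' 
```

```text
time: 14.4
tool_pos: [0.5482, 0.1878, 0.1426]
tool_rot: [[0.23, 0.973, -0.0], [0.973, -0.23, 0.0], [-0.0, -0.0, -1.0]]
ft_force: [-0.1, 0.3, -0.9]
gripper_width: 0.0174
time: 14.9
tool_pos: [0.5481, 0.1877, 0.1375]
tool_rot: [[0.23, 0.973, -0.0], [0.973, -0.23, -0.0], [-0.0, -0.0, -1.0]]
ft_force: [0.5, 0.2, -0.7]
gripper_width: 0.0168
```

```bash

python3 -m crank '{"fingers":[0,0,0,0],"delta_pos":[[0,0,0.0015],[0,0,0.003],[0,0,0.005],[0,0,0.005]],"rotation":[[0,0,0],[0,0,0],[0,0,0],[0,0,0]]}' 
python3 -m crank '{"fingers":[0,0,0,0],"delta_pos":[[0,0,0.001],[0,0,0.002],[0,0,0.003],[0,0,0.003]],"rotation":[[0,0,0],[0,0,0],[0,0,0],[0,0,0]]}' 
```

```text
time: 15.4
tool_pos: [0.5481, 0.1877, 0.1325]
tool_rot: [[0.23, 0.973, -0.0], [0.973, -0.23, -0.0], [-0.0, -0.0, -1.0]]
ft_force: [-0.1, 0.1, -0.5]
gripper_width: 0.0173
time: 15.9
tool_pos: [0.5483, 0.1878, 0.1297]
tool_rot: [[0.23, 0.973, 0.0], [0.973, -0.23, 0.0], [0.0, 0.0, -1.0]]
ft_force: [0.2, -0.2, -0.3]
gripper_width: 0.017
```

```bash

python3 -m crank '{"fingers":[0,0,0,0],"delta_pos":[[0,0,0.0015],[0,0,0.003],[0,0,0.004],[0,0,0.004]],"rotation":[[0,0,0],[0,0,0],[0,0,0],[0,0,0]]}' 
python3 -m crank '{"fingers":[0,0,0,0],"delta_pos":[[0,0,0.0015],[0,0,0.003],[0,0,0.004],[0,0,0.004]],"rotation":[[0,0,0],[0,0,0],[0,0,0],[0,0,0]]}' 
python3 -m crank '{"fingers":[0,0,0,0],"delta_pos":[[0,0,0.0015],[0,0,0.003],[0,0,0.004],[0,0,0.004]],"rotation":[[0,0,0],[0,0,0],[0,0,0],[0,0,0]]}' 
```

```text
time: 16.4
tool_pos: [0.5486, 0.1878, 0.1257]
tool_rot: [[0.23, 0.973, 0.001], [0.973, -0.23, 0.0], [0.0, 0.001, -1.0]]
ft_force: [0.9, -0.1, -2.0]
gripper_width: 0.0171
time: 16.9
tool_pos: [0.5485, 0.1878, 0.1217]
tool_rot: [[0.23, 0.973, 0.001], [0.973, -0.23, 0.0], [0.0, 0.001, -1.0]]
ft_force: [2.1, 0.4, -0.8]
gripper_width: 0.017
time: 17.4
tool_pos: [0.5483, 0.1878, 0.1177]
tool_rot: [[0.23, 0.973, 0.0], [0.973, -0.23, 0.0], [0.0, 0.0, -1.0]]
ft_force: [1.7, 0.8, -0.6]
gripper_width: 0.017
```

```bash

python3 -m crank '{"fingers":[0,0,0,0],"delta_pos":[[0,0.0003,0.001],[0,0.0004,0.002],[0,0.0004,0.004],[0,0.0004,0.004]],"rotation":[[0,0,0],[0,0,0],[0,0,0],[0,0,0]]}' 
python3 -m crank '{"fingers":[0,0,0,0],"delta_pos":[[0,0,0.0015],[0,0,0.003],[0,0,0.005],[0,0,0.005]],"rotation":[[0,0,0],[0,0,0],[0,0,0],[0,0,0]]}' 
python3 -m crank '{"fingers":[0,0,0,0],"delta_pos":[[0,0,0.0015],[0,0,0.003],[0,0,0.005],[0,0,0.005]],"rotation":[[0,0,0],[0,0,0],[0,0,0],[0,0,0]]}'
```

```text
time: 17.9
tool_pos: [0.5484, 0.1877, 0.1134]
tool_rot: [[0.23, 0.973, -0.0], [0.973, -0.23, -0.0], [-0.0, -0.0, -1.0]]
ft_force: [3.1, 0.1, -1.5]
gripper_width: 0.0173
time: 18.4
tool_pos: [0.5485, 0.1877, 0.1084]
tool_rot: [[0.23, 0.973, -0.0], [0.973, -0.23, -0.0], [-0.0, -0.0, -1.0]]
ft_force: [2.3, 0.8, -2.1]
gripper_width: 0.017
time: 18.9
tool_pos: [0.5486, 0.1877, 0.1035]
tool_rot: [[0.23, 0.973, -0.0], [0.973, -0.23, 0.0], [-0.0, -0.0, -1.0]]
ft_force: [1.9, 0.5, -1.9]
gripper_width: 0.0172
```

Foot is now about 25 mm above the table, inside the lower ear. 8 mm to go.

```bash

python3 -m crank '{"fingers":[0,0,0,0],"delta_pos":[[0,0.0003,0.0015],[0,0.0004,0.003],[0,0.0004,0.005],[0,0.0004,0.005]],"rotation":[[0,0,0],[0,0,0],[0,0,0],[0,0,0]]}' 
python3 -m crank '{"fingers":[0,0,0,0],"delta_pos":[[0,0,0.001],[0,0,0.002],[0,0,0.0025],[0,0,0.0025]],"rotation":[[0,0,0],[0,0,0],[0,0,0],[0,0,0]]}'
```

```text
time: 19.4
tool_pos: [0.5487, 0.1875, 0.0984]
tool_rot: [[0.23, 0.973, -0.001], [0.973, -0.23, -0.0], [-0.0, -0.001, -1.0]]
ft_force: [0.7, -0.1, -0.6]
gripper_width: 0.0171
time: 19.9
tool_pos: [0.5488, 0.1876, 0.0961]
tool_rot: [[0.23, 0.973, -0.0], [0.973, -0.23, -0.0], [-0.0, -0.0, -1.0]]
ft_force: [-0.1, -0.1, -0.5]
gripper_width: 0.0169
```

```bash

python3 -m crank '{"fingers":[0,0,0],"delta_pos":[[0,0,0.0005],[0,0,0.001],[0,0,0.001]],"rotation":[[0,0,0],[0,0,0],[0,0,0]]}' 
python3 -m crank '{"fingers":[0,0,0],"delta_pos":[[0,0,0.0005],[0,0,0.001],[0,0,0.001]],"rotation":[[0,0,0],[0,0,0],[0,0,0]]}'
```

```text
time: 20.27
tool_pos: [0.5489, 0.1876, 0.0956]
tool_rot: [[0.23, 0.973, -0.0], [0.973, -0.23, 0.0], [0.0, -0.0, -1.0]]
ft_force: [-1.5, -0.5, 4.0]
gripper_width: 0.0168
time: 20.65
tool_pos: [0.5489, 0.1875, 0.0955]
tool_rot: [[0.23, 0.973, 0.0], [0.973, -0.23, 0.0], [0.0, -0.0, -1.0]]
ft_force: [-3.6, -0.5, 11.6]
gripper_width: 0.017
```

Seated: 11.6 N upward at z = 0.0955 (expected 0.0957). I relax, open and rise.

```bash

python3 -m crank '{"fingers":[0,0,0.4,0.4,0.4],"delta_pos":[[0,0,-0.001],[0,0,-0.0015],[0,0,-0.0015],[0,0,-0.0015],[0,0,-0.0015]],"rotation":[[0,0,0],[0,0,0],[0,0,0],[0,0,0],[0,0,0]]}'
python3 -m crank '{"fingers":[0.4,0.4,0.4,0.4,0.4],"delta_pos":[[0,0,-0.02],[0,0,-0.05],[0,0,-0.09],[-0.03,0,-0.1],[-0.03,0,-0.1]],"rotation":[[0,0,0],[0,0,0],[0,0,0],[0,0,0],[0,0,0]]}'
python3 - <<'E'
from h import *
img,K,R,c=cam("wrist"); crop(img,190,60,330,240,3,"pics/w20.png"); cv2.imwrite("pics/w20f.png",img)
img,K,R,c=cam("scene"); crop(img,220,120,320,200,7,"pics/s20.png"); cv2.imwrite("pics/s20f.png",img)
zs=[("mark shoulder top .117",proj(K,R,c,[.549,.188,.117])),("base .072",proj(K,R,c,[.549,.188,.072]))]; print(zs)
s=bot.observe(); print(s["tool_pos"],s["ft_force"])
E
```

```text
time: 21.28
tool_pos: [0.549, 0.1876, 0.0955]
tool_rot: [[0.23, 0.973, -0.0], [0.973, -0.23, 0.0], [0.0, -0.0, -1.0]]
ft_force: [-0.1, 0.1, -0.4]
gripper_width: 0.0353
time: 21.9
tool_pos: [0.5424, 0.1558, 0.1967]
tool_rot: [[0.234, 0.972, 0.001], [0.972, -0.234, -0.001], [-0.001, 0.002, -1.0]]
ft_force: [-0.2, -0.8, 0.1]
gripper_width: 0.0351
[('mark shoulder top .117', array([267.5136971 , 150.44083951])), ('base .072', array([266.919338 , 164.0212169]))]
[0.54203362 0.15883676 0.19548901] [-0.5074296   0.20021771 -0.93874518]
```

View pics/w20.png

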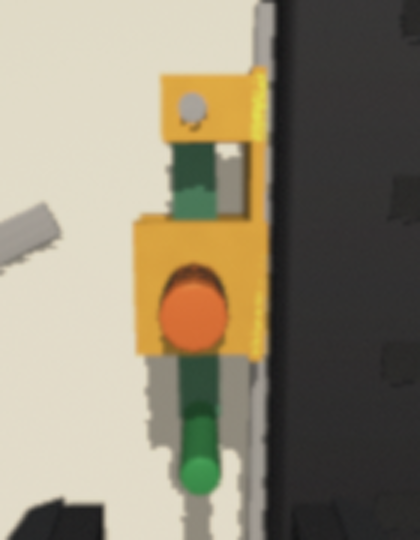

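View pics/s20.png

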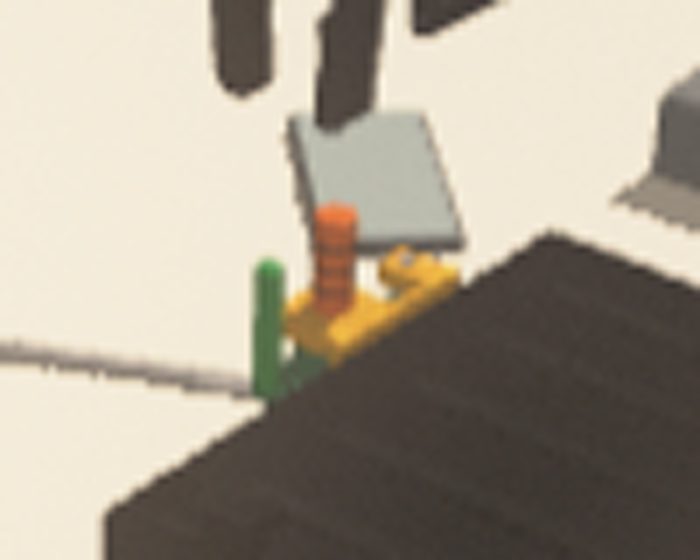

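View pics/s20f.png

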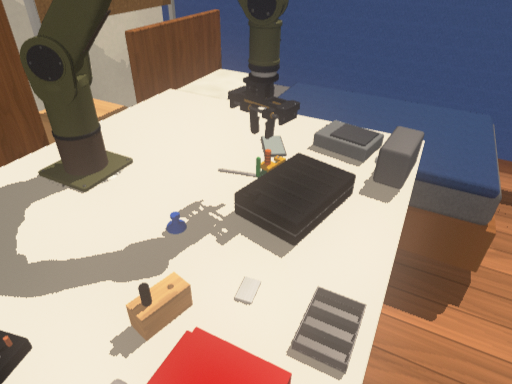

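The pin stands upright with its shoulder on the ear. Its top is at scene pixel (268,150), against a seated prediction of (267.5,150.4). The driver and bystanders are where they were.

```bash

python3 -m crank '{"fingers":[0.4,0.4,0.4],"delta_pos":[[0,0,-0.02],[0,0,-0.03],[0,0,-0.03]],"rotation":[[0,0,0],[0,0,0],[0,0,0]]}'
python3 -c "
from bench import bot
print(bot.sign_off())"
```

```text
time: 22.38
tool_pos: [0.5424, 0.1592, 0.2258]
tool_rot: [[0.229, 0.973, 0.001], [0.973, -0.229, 0.001], [0.001, 0.001, -1.0]]
ft_force: [0.8, -0.8, 0.0]
gripper_width: 0.0351
the job is handed in; nothing more can be done
None
```

The job is done and handed in at 22.4 s: the latch arm is home and pinned, and the pin is seated and released.

- **Latch arm:** I swung it in by its green post until it met the stop. The tool stopped advancing and the force rose to about 7 N.
- **Pin:** I took it from the stand and threaded it through the upper ear, the eye and the lower ear. Readings between steps stayed within about 4 N on the way down. The shoulder met the upper ear with a brief 11.6 N upward reading, the highest I saw, at a tool height of 95.5 mm (95.7 mm expected).
- **Last checks:** After I let go and backed away, the scene picture put the top of the pin within 1 pixel of the seated prediction. In the pictures, the driver stands in its hole and nothing else looks moved. The gripper was clear of everything.
- **Disagreements:** The scene camera put the ear hole about 3 mm further along the case than the wrist camera did, and I trusted the wrist view. Twice the tool settled about 3 mm past the reading taken at the end of a move. I corrected both before gripping and before inserting.

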